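# Call the round-key station on the desk intercom

### The job

On the black desk intercom, change over from the station that is switched on (the narrow key, now down) and call the other: press the key with the round cap fully home, so that it stays down and the narrow key pops up. Only then press the long call bar in front of the keys fully down, hold it for about a second and let go. Leave the square key alone, it opens the street door.

Things in the scene. Friction and masses are not known exactly. Their poses are not given: they have to be found in the camera images.
- key_round_top (a point): Centre of the top face of the round key: pale grey cap, 30 mm across, in the row of three keys on the black intercom (260 x 150 x 45 mm). Keys sit 50 mm apart, in any order. Top 61 mm above the desk when up (as it starts), 51 mm when down, straight down. Interlocked with the narrow key: pushed past half way (4 N at first) it snaps down and stays, and the narrow key pops up; else it springs back.
- key_square_top (a point): Centre of the top face of the square key, the door release: same plastic, 28 x 28 mm, in the same row. A plain spring key with the same heights as the round one; it starts up and must not be pressed.
- key_narrow_top (a point): Centre of the top face of the narrow key: same plastic, 34 mm long (across the row) and 14 mm wide, in the same row, with the same travel and heights as the round key. It starts down (51 mm) and rises to 61 mm as the round key goes down.
- call_bar_top (a point): Centre of the top face of the call bar: pale grey, 90 mm long (parallel to the row), 24 mm wide, 72 mm in front of the row (robot's side). A spring button: top 57 mm above the desk at rest, 49 mm fully down (3.5 N); rises when let go. On all four points z is up, y runs along the row and -x points from the row towards the bar's side.

How it is judged:
By the outcome, as a careful person would: the job done as asked, in the order asked, and still so for the second after the job is handed in, with the robot touching nothing.
It also fails if it takes over 30 s, if anything falls off the work surface, if the arm or the gripper's body presses on something with over 40 N, if the wrist force passes 120 N, or if a joint passes its speed limit or range.

### The arm

A 6-joint arm with a two-finger parallel gripper is mounted at the origin on the work surface. World frame = base frame: x ahead of the robot, y to its left, z up, the work surface at z = 0. Lengths are in m, angles in rad, forces in N, time in s.
With the tool pointing down it reaches from about 0.35 to 0.85 m from the base axis. Payload 8.1 kg.
Tool frame: the origin (TCP) lies on the front face of the gripper's body, between the roots of the fingers; the fingertips stand 84 mm ahead of it and the grasp point (between the pads) lies 65 mm ahead of it (env.tip_reach is the distance from the TCP to the fingertips, in m); z points along the fingers, y is the line along which they close (so a half turn about z gives the same grasp; the last joint's range is limited). The gripper opens to 93 mm and grips with 3 to 60 N. Pads are 15 mm wide; open, the fingers measure 128 mm over their backs; the gripper's body (75 mm by 188 mm) begins 65 mm behind the grasp point.
Start: joints at [-1.197, 0.13, 1.488, -0, 1.523, -0.085], TCP at [0.266, -0.538, 0.303] pointing down, gripper open.
Joint ranges: [-2.96, 2.96], [-0.89, 2.26], [0.02, 2.5], [-1.34, 4.48], [0, 2.73], [-2.66, 2.66]. Speed limits (rad/s): [2.39, 2.39, 2.79, 3.14, 3.14, 3.14].

### API

Orientations are given as a unit quaternion [x, y, z, w].
In Python, from cell import env gives the robot as it stands. The module is installed in compiled form; this text tells all that it offers.
- The arm moves only by the tool move_arm, never from a script. Its argument "commands" is one flat list of numbers, 7 for each row, row after row: the shift along the tool's x, y, z in units of 40 mm (1.0 is 40 mm), then the turn, a rotation vector about the tool's x, y, z in units of 8 degrees (1.0 is 8 degrees), then the gripper command: -1 is fully open, 1 is shut, values between are in proportion. A call has exactly 5 rows; each row is the pose to reach, as a shift and turn from the pose commanded when the call began, along the tool's axes at that moment; what a row does not reach only later rows make up. A row lasts 1/10 s, in which the tool goes at most 50 mm and 8.59 degrees, less where a joint would pass 70% of its speed; a pose out of reach is approached as far as the arm can. A call with a gripper value outside its range is refused whole. The fingers move at their own pace and stop on an object; the grip force is fixed at half the most. Time passes only in rows, so rows that repeat a pose let the fingers close, or fill a call up. It gives the time, the measured TCP pose, the force, the opening and the grip force at its end, in the units of the state.
- env.get_state(): the state, without advancing time (a new reading comes with each control period).
- env.camera(name): name is "scene" or "side" or "wrist"; returns (picture, depth): 384x512x3 uint8, red, green, blue; 384x512 float32, m along the optical axis (not along the pixel's ray), 0 where there is no reading.
- env.camera_info(name): a dict with "fx", "fy", "cx", "cy" (pixels), "xyz" and "orientation" of the camera in the world. Camera axes: x right, y down, z forward; pixel columns grow to the right and rows downward; lengths in m; the calibration is good to about 2 mm. The wrist camera is an equidistant fisheye: a pixel r from the principal point sees the ray r / f radians off the axis. A picture is of the moment at which its call begins: read the wrist's pose just before it. camera_info takes no time and is no camera call; for the wrist camera it gives the pose at the moment of the call.
- env.finish_job(): hands the job in; it is judged then, once.
The state is a dict: "time_s": time; "q": joint angles; "qd": joint speeds; "effort": joint torques, N m; "tcp_pos": TCP position; "ee_rot": TCP orientation; "ft_force": force on the tool from outside, world axes, zero at the start; "moment": the same for the moment, N m; "gripper_width": finger opening in m; "grip_force": force on a finger pad.
Only numpy, scipy, OpenCV 4.12 (cv2) and the standard library are available. Lean on these libraries where they do the work, as an engineer would, in place of code of your own. Each camera call takes 0.05 s, during which the arm holds its last target. There are 200 camera calls.

## Working session

There is one attempt and no reset: what is moved stays moved. The work goes in short steps, Python scripts to look and compute and a tool call to move; the robot and the scene stay as the last step left them, time stands still between calls to the robot, and variables do not carry over. Pictures are saved under pics/ and viewed, at most 10 in all, crops included, and the job is handed in when it is done.

Besides the shell and the picture viewer there is one more tool, called after ">>>" by a JSON object that holds its "op" and its "data". move_arm: Moves the arm, as the interface text tells. Its arguments: {"type":"object","properties":{"commands":{"type":"array","items":{"type":"number"}}},"required":["commands"]}

```bash
mkdir -p pics; cat > h.py <<'E'
import numpy as np, cv2
from cell import env
from scipy.spatial.transform import Rotation as R
def world(info,depth,u,v,fish=False):
    d=float(np.median(depth[v-1:v+2,u-1:u+2]))
    x=(u-info['cx'])/info['fx'];y=(v-info['cy'])/info['fy']
    if fish:
        r=np.hypot(x,y); s=np.tan(r)/r if r>1e-9 else 1; x*=s;y*=s
    return R.from_quat(info['orientation']).apply([x*d,y*d,d])+np.array(info['xyz'])
E
python3 - <<'E'
from h import *
s=env.get_state();print(s['time_s'],s['tcp_pos'],s['ee_rot'],s['gripper_width'],env.tip_reach)
ims=[]
for n in ['scene','side']:
    i=env.camera_info(n);p,d=env.camera(n);np.savez(f'{n}.npz',p=p,d=d,**i);print(n,i)
    cv2.imwrite(f'pics/{n}.png',p[:,:,::-1])
E
```

```text
0.0 [ 0.26557925 -0.53756898  0.30170334] [ 9.73805591e-01  2.27380425e-01 -1.30210847e-04 -8.92769377e-04] 0.09306187783602977 0.0841
scene {'fx': 478.9560472130798, 'fy': 478.9560472130798, 'cx': 248.29438401554424, 'cy': 189.05283202791804, 'xyz': array([0.92733206, 0.17969747, 0.62165071]), 'orientation': array([ 0.50332022,  0.80546888, -0.26384962, -0.16814287])}
side {'fx': 436.7776791840938, 'fy': 436.7776791840938, 'cx': 246.96798012601363, 'cy': 195.023003935472, 'xyz': array([ 0.52674111, -0.40988679,  0.62955826]), 'orientation': array([ 0.93739165, -0.07035287,  0.02712752, -0.34001686])}
```

View pics/scene.png

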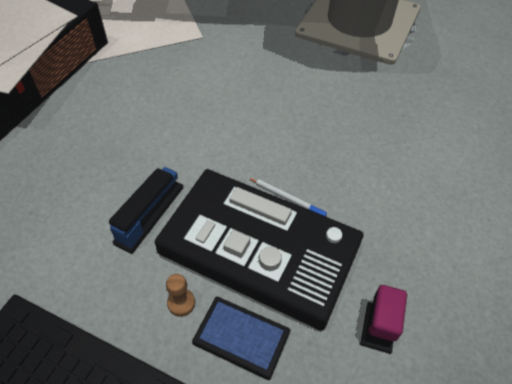

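View pics/side.png

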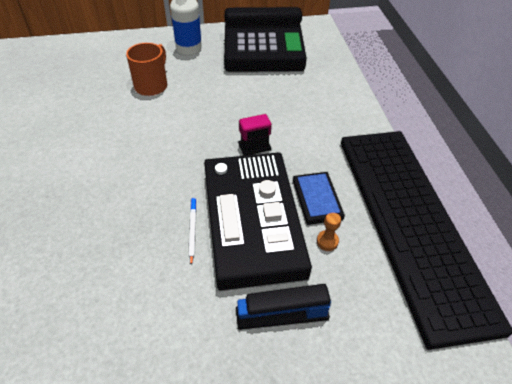

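The scene camera shows narrow at (205,231), square (237,243), round (270,257) and bar (261,205). The side camera shows round at (267,188), square (273,212), narrow (278,238) and bar (230,218).

```bash
cat > m.py <<'E'
from h import *
P={}
pts={'scene':dict(narrow=(205,230),square=(237,242),round=(271,256),bar=(261,205)),'side':dict(narrow=(278,238),square=(273,211),round=(267,187),bar=(230,218))}
for n in pts:
    z=np.load(n+'.npz')
    p=z['p'].astype(int);d=z['d'];i={k:z[k] for k in ('fx','fy','cx','cy','xyz','orientation')}
    # whole-image world points
    v,u=np.mgrid[0:384,0:512]
    c=np.stack([(u-i['cx'])/i['fx']*d,(v-i['cy'])/i['fy']*d,d],-1)
    W=R.from_quat(i['orientation']).apply(c.reshape(-1,3)).reshape(384,512,3)+i['xyz']
    for k,(a,b) in pts[n].items():
        w=W[b,a]; m=(np.abs(W[...,2]-w[2])<.0035)&(np.hypot(*(W-w)[...,:2].transpose(2,0,1))<(.06 if k=='bar' else .022))&(d>0)&(p.min(-1)>90)
        q=W[m]; (cx,cy),sz,an=cv2.minAreaRect(q[:,:2].astype(np.float32))
        print(n,k,w.round(4),'n',m.sum(),'mean',q.mean(0).round(4),'rect',round(cx,4),round(cy,4),np.round(sz,3),round(an,1))
        ray=R.from_quat(i['orientation']).apply([(a-i['cx'])/i['fx'],(b-i['cy'])/i['fy'],1]);P.setdefault(k,[]).append((i['xyz'],ray))
for k,((o,r),(o2,r2)) in P.items():
    t=np.linalg.lstsq(np.stack([r,-r2],1),o2-o,rcond=None)[0]
    print('tri',k,(o+t[0]*r).round(4),(o2+t[1]*r2).round(4))
E
python3 m.py
```

```text
scene narrow [ 0.6365 -0.0253  0.0501] n 231 mean [ 0.6385 -0.0242  0.0496] rect 0.6367 -0.025 [0.036 0.039] 0.1
scene square [0.6378 0.0254 0.0572] n 277 mean [0.6391 0.026  0.0596] rect 0.6386 0.0253 [0.028 0.028] 88.0
scene round [0.638  0.0759 0.0592] n 352 mean [0.6397 0.0756 0.06  ] rect 0.6391 0.0756 [0.029 0.028] 24.5
scene bar [0.5684 0.0289 0.0573] n 888 mean [0.5692 0.0272 0.0563] rect 0.5907 0.0258 [0.089 0.074] 88.3
side narrow [ 0.637  -0.0267  0.0493] n 208 mean [ 0.6355 -0.0268  0.0488] rect 0.637 -0.0258 [0.039 0.04 ] 64.8
side square [0.6375 0.0209 0.0591] n 239 mean [0.6355 0.0228 0.0595] rect 0.6358 0.024 [0.029 0.028] 88.6
side round [0.6369 0.0731 0.0602] n 183 mean [0.6365 0.0728 0.0596] rect 0.6367 0.0735 [0.029 0.027] 24.5
side bar [0.5656 0.0191 0.0563] n 661 mean [0.5664 0.0224 0.0559] rect 0.5887 0.0249 [0.091 0.073] 89.4
tri narrow [ 0.636  -0.0256  0.0491] [ 0.6371 -0.0264  0.0488]
tri square [0.6369 0.0249 0.0554] [0.6383 0.0239 0.055 ]
tri round [0.6372 0.0756 0.0575] [0.6374 0.0754 0.0574]
tri bar [0.5635 0.0269 0.0496] [0.5661 0.025  0.0484]
```

Round is about (0.638, 0.0745, 0.060) and the bar about (0.567, 0.025, 0.056). The key spacing is 50 mm and the bar lies 71 mm in front of the row, which agrees with the text. I'll go above the round key at this height with the fingers shut. The current yaw leaves enough clearance to the square key.

>>> {"op": "move_arm", "data": {"commands": [1, -0.63, 0, 0, 0, 0, 1, 2, -1.26, 0, 0, 0, 0, 1, 3, -1.89, 0, 0, 0, 0, 1, 4, -2.52, 0, 0, 0, 0, 1, 5, -3.15, 0, 0, 0, 0, 1]}}

```text
time_s: 0.6
tcp_pos: [0.3897, -0.3346, 0.3023]
ee_rot: [0.974, 0.227, -0.0, -0.0]
ft_force: [1.5, -1.1, 0.8]
gripper_width: 0.0576
grip_force: 0.0
```

>>> {"op": "move_arm", "data": {"commands": [1, -0.63, 0, 0, 0, 0, 1, 2, -1.26, 0, 0, 0, 0, 1, 3, -1.89, 0, 0, 0, 0, 1, 4, -2.52, 0, 0, 0, 0, 1, 5, -3.15, 0, 0, 0, 0, 1]}}

```text
time_s: 1.1
tcp_pos: [0.5133, -0.1329, 0.3025]
ee_rot: [0.974, 0.227, -0.0, -0.0]
ft_force: [0.2, -1.1, 0.2]
gripper_width: 0.0176
grip_force: 0.0
```

>>> {"op": "move_arm", "data": {"commands": [1, -0.63, 0, 0, 0, 0, 1, 2, -1.26, 0, 0, 0, 0, 1, 3, -1.89, 0, 0, 0, 0, 1, 4, -2.52, 0, 0, 0, 0, 1, 5, -3.15, 0, 0, 0, 0, 1]}}

```text
time_s: 1.6
tcp_pos: [0.6368, 0.0686, 0.3022]
ee_rot: [0.974, 0.227, -0.0, -0.0]
ft_force: [1.0, -0.8, 0.7]
gripper_width: 0.0003
grip_force: 0.0
```

>>> {"op": "move_arm", "data": {"commands": [0.13, -0.15, 1, 0, 0, 0, 1, 0.13, -0.15, 2, 0, 0, 0, 1, 0.13, -0.15, 3, 0, 0, 0, 1, 0.13, -0.15, 3.4, 0, 0, 0, 1, 0.13, -0.15, 3.4, 0, 0, 0, 1]}}

```text
time_s: 2.1
tcp_pos: [0.6361, 0.0742, 0.1631]
ee_rot: [0.974, 0.227, -0.003, -0.001]
ft_force: [-1.0, -0.0, 0.1]
gripper_width: 0.0007
grip_force: 0.0
```

```bash
python3 - <<'E'
from h import *
print(env.get_state()['tcp_pos'])
a=[]
for n in ['scene','wrist']:
    p,d=env.camera(n);a.append(p[120:320,130:390] if n=='scene' else p)
a[0]=cv2.resize(a[0],(499,384))
b=np.hstack([a[0],a[1]])[:,:,::-1]
cv2.imwrite('pics/c1.png',cv2.resize(b,(800,304)))
E
```

```text
[0.63614947 0.07422369 0.16312352]
```

View pics/c1.png

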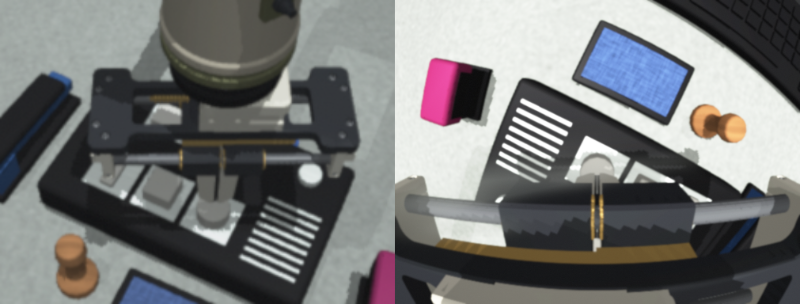

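The fingers are above the round cap (crop (212,212)), so I'll press it.

>>> {"op": "move_arm", "data": {"commands": [0, 0, 0.25, 0, 0, 0, 1, 0, 0, 0.42, 0, 0, 0, 1, 0, 0, 0.52, 0, 0, 0, 1, 0, 0, 0.62, 0, 0, 0, 1, 0, 0, 0.7, 0, 0, 0, 1]}}

```text
time_s: 2.7
tcp_pos: [0.6384, 0.0743, 0.1387]
ee_rot: [0.974, 0.227, 0.0, 0.0]
ft_force: [0.3, -0.0, -0.5]
gripper_width: 0.0004
grip_force: 0.0
```

>>> {"op": "move_arm", "data": {"commands": [0, 0, 0.02, 0, 0, 0, 1, 0, 0, 0.04, 0, 0, 0, 1, 0, 0, 0.04, 0, 0, 0, 1, 0, 0, 0.04, 0, 0, 0, 1, 0, 0, 0.04, 0, 0, 0, 1]}}

```text
time_s: 3.2
tcp_pos: [0.6384, 0.0744, 0.1373]
ee_rot: [0.974, 0.227, 0.0, 0.0]
ft_force: [0.1, 0.4, 0.1]
gripper_width: 0.0006
grip_force: 0.0
```

>>> {"op": "move_arm", "data": {"commands": [0, 0, 0.02, 0, 0, 0, 1, 0, 0, 0.05, 0, 0, 0, 1, 0, 0, 0.07, 0, 0, 0, 1, 0, 0, 0.09, 0, 0, 0, 1, 0, 0, 0.09, 0, 0, 0, 1]}}

```text
time_s: 3.7
tcp_pos: [0.6385, 0.0744, 0.1353]
ee_rot: [0.974, 0.227, 0.0, 0.0]
ft_force: [-6.4, 0.3, 12.3]
gripper_width: 0.0006
grip_force: 6.3
```

The key is against its stop at 12 N with the tip at 51 mm. I'll lift and check.

>>> {"op": "move_arm", "data": {"commands": [0, 0, -0.3, 0, 0, 0, 1, 0, 0, -1, 0, 0, 0, 1, 0, 0, -2, 0, 0, 0, 1, 0, 0, -2, 0, 0, 0, 1, 0, 0, -2, 0, 0, 0, 1]}}

```text
time_s: 4.2
tcp_pos: [0.6394, 0.0744, 0.2158]
ee_rot: [0.974, 0.227, 0.002, 0.0]
ft_force: [-0.9, -0.4, -0.7]
gripper_width: 0.0007
grip_force: 0.0
```

```bash
python3 - <<'E'
from h import *
a=[]
for n,(u0,v0) in {'scene':(150,150),'side':(180,130)}.items():
    i=env.camera_info(n);p,d=env.camera(n);a.append(cv2.resize(p[v0:v0+150,u0:u0+200],(400,300)))
    v,u=np.mgrid[0:384,0:512]
    c=np.stack([(u-i['cx'])/i['fx']*d,(v-i['cy'])/i['fy']*d,d],-1)
    W=R.from_quat(i['orientation']).apply(c.reshape(-1,3))+i['xyz']
    for k,y in dict(narrow=-.0255,square=.0245,round=.0745).items():
        m=(np.abs(W[:,0]-.638)<.005)&(np.abs(W[:,1]-y)<.008)&(W[:,2]<.07); print(n,k,m.sum(),np.median(W[m,2]) if m.any() else None)
print(env.get_state()['tcp_pos'])
cv2.imwrite('pics/c2.png',np.hstack(a)[:,:,::-1])
E
```

```text
scene narrow 80 0.059253965212242576
scene square 78 0.060151802304331314
scene round 79 0.0502574588905047
side narrow 76 0.05879330836103813
side square 46 0.05972198428341047
side round 40 0.049832705533313426
[0.63782011 0.07435409 0.21269486]
```

View pics/c2.png

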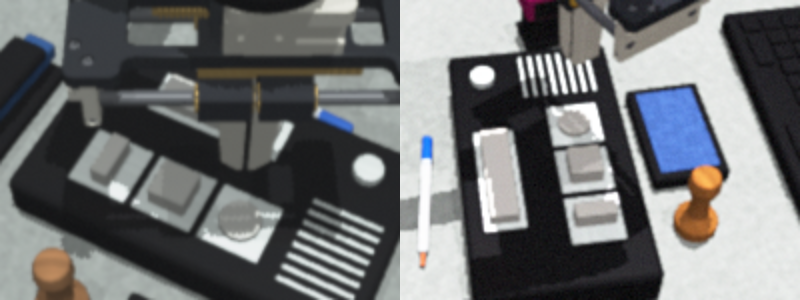

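The round key is down (50 mm), the narrow key is up (59 mm) and the square key hasn't moved. Next is the bar.

>>> {"op": "move_arm", "data": {"commands": [-1, 0.15, 0, 0, 0, 0, 1, -2, 0.3, 0.2, 0, 0, 0, 1, -2.14, 0.32, 0.8, 0, 0, 0, 1, -2.14, 0.32, 1.5, 0, 0, 0, 1, -2.14, 0.32, 1.5, 0, 0, 0, 1]}}

```text
time_s: 4.8
tcp_pos: [0.5632, 0.0249, 0.1478]
ee_rot: [0.974, 0.227, -0.005, -0.001]
ft_force: [-1.0, 0.7, -1.3]
gripper_width: 0.0002
grip_force: 0.0
```

>>> {"op": "move_arm", "data": {"commands": [0, 0, 0.1, 0, 0, 0, 1, 0, 0, 0.2, 0, 0, 0, 1, 0, 0, 0.3, 0, 0, 0, 1, 0, 0, 0.38, 0, 0, 0, 1, 0, 0, 0.42, 0, 0, 0, 1]}}

```text
time_s: 5.3
tcp_pos: [0.5679, 0.0251, 0.1373]
ee_rot: [0.974, 0.227, 0.001, 0.0]
ft_force: [1.4, 1.1, 3.5]
gripper_width: 0.0004
grip_force: 1.2
```

>>> {"op": "move_arm", "data": {"commands": [0, 0, 0.05, 0, 0, 0, 1, 0, 0, 0.1, 0, 0, 0, 1, 0, 0, 0.13, 0, 0, 0, 1, 0, 0, 0.13, 0, 0, 0, 1, 0, 0, 0.13, 0, 0, 0, 1]}}

```text
time_s: 5.8
tcp_pos: [0.568, 0.0251, 0.1332]
ee_rot: [0.974, 0.227, 0.001, 0.0]
ft_force: [-1.9, 0.7, 12.0]
gripper_width: 0.0004
grip_force: 6.2
```

The bar is fully down at 49 mm and 12 N. I'll hold it, then release.

>>> {"op": "move_arm", "data": {"commands": [0, 0, 0, 0, 0, 0, 1, 0, 0, 0, 0, 0, 0, 1, 0, 0, 0, 0, 0, 0, 1, 0, 0, 0, 0, 0, 0, 1, 0, 0, 0, 0, 0, 0, 1]}}

```text
time_s: 6.3
tcp_pos: [0.568, 0.0251, 0.1332]
ee_rot: [0.974, 0.227, 0.001, 0.0]
ft_force: [-2.5, 1.0, 12.5]
gripper_width: 0.0001
grip_force: 6.2
```

>>> {"op": "move_arm", "data": {"commands": [0, 0, 0, 0, 0, 0, 1, 0, 0, 0, 0, 0, 0, 1, 0, 0, 0, 0, 0, 0, 1, 0, 0, -0.5, 0, 0, 0, 1, 0, 0, -1.5, 0, 0, 0, 1]}}

```text
time_s: 6.8
tcp_pos: [0.5644, 0.025, 0.188]
ee_rot: [0.974, 0.227, -0.004, -0.001]
ft_force: [0.1, -0.1, 0.2]
gripper_width: 0.0007
grip_force: 0.0
```

>>> {"op": "move_arm", "data": {"commands": [0, 0, -1, 0, 0, 0, 1, 0, 0, -2, 0, 0, 0, 1, 0, 0, -3, 0, 0, 0, 1, 0, 0, -3, 0, 0, 0, 1, 0, 0, -3, 0, 0, 0, 1]}}

```text
time_s: 7.3
tcp_pos: [0.5675, 0.0249, 0.3124]
ee_rot: [0.974, 0.227, 0.001, 0.0]
ft_force: [0.3, -0.1, -1.5]
gripper_width: 0.0005
grip_force: 0.0
```

```bash
python3 - <<'E'
from h import *
for n in ['scene','side']:
    i=env.camera_info(n);p,d=env.camera(n)
    v,u=np.mgrid[0:384,0:512]
    c=np.stack([(u-i['cx'])/i['fx']*d,(v-i['cy'])/i['fy']*d,d],-1)
    W=R.from_quat(i['orientation']).apply(c.reshape(-1,3))+i['xyz']
    for k,(x,y) in dict(narrow=(.638,-.0255),square=(.638,.0245),round=(.638,.0745),bar=(.567,.025)).items():
        m=(np.abs(W[:,0]-x)<.005)&(np.abs(W[:,1]-y)<.008)&(W[:,2]<.07); print(n,k,m.sum(),np.median(W[m,2]) if m.any() else None)
E
```

```text
scene narrow 82 0.059554362155968155
scene square 74 0.06007736165340438
scene round 80 0.05029416471080811
scene bar 63 0.05621465552193872
side narrow 77 0.058785156182625475
side square 46 0.06020417888568502
side round 40 0.049656259929257485
side bar 48 0.05556109327849207
```

```bash
python3 -c "
from cell import env
print(env.finish_job())"
```

```text
the job is handed in; nothing more can be done
None
```

The job is done and handed in: the round key is latched down, the narrow key popped up, the call bar was then pressed fully home, held for about a second and let go, and the square key was never touched.

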